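# Hold a cuvette in the photometer's light path

## Robot

A 7-joint arm with a two-finger parallel gripper is mounted at the origin on a cart in front of the work surface, level with it; the furniture and walls round the work are solid. World frame = base frame: x ahead of the robot, y to its left, z up, the work surface at z = 0. Lengths are in m, angles in rad, forces in N, time in s.
With the tool pointing down it reaches from about 0.425 to 0.875 m from the base axis. Payload 8.4 kg.
Tool frame: the origin (TCP) lies at the centre of the arm's flange, where the gripper is bolted on; the fingertips stand 173 mm ahead of it and the grasp point (between the pads) lies 155 mm ahead of it (finger_overhang is the distance from the TCP to the fingertips, in m); z points along the fingers, y is the line along which they close (so a half turn about z gives the same grasp; the last joint's range is limited). The gripper opens to 85 mm and grips with 20 to 120 N. Pads are 22 mm wide; open, the fingers measure 114 mm over their backs; the gripper's body (76 mm by 85 mm) begins 54 mm behind the grasp point. The pads swing forward as they close: fully open they stand 13 mm farther back than shut.
Start: joints at [1.241, 0.333, 0.04, 1.465, -0.013, 1.343, -0.059], TCP at [0.149, -0.633, 0.405] pointing down, gripper open.
Joint ranges: [-2.58, 2.58], [-0.38, 2.09], [-1.3, 1.39], [0.25, 2.4], [-1.5, 4.64], [0.08, 2.09], [-2.65, 2.65]. Speed limits (rad/s): [2.22, 2.22, 2.79, 2.79, 3.14, 3.14, 3.14].

## Interface

Orientations are given as a unit quaternion [w, x, y, z].
In Python, from plant import state, snapshot, camera_info, sign_off, finger_overhang gives the robot as it stands.
- The arm moves only by the tool drive_tool, never from a script. Its argument "commands" is a list of rows, each a list of 3 entries, a list of its own where there are three numbers: the shift along the tool's x, y, z in cm, then the turn, a rotation vector about the tool's x, y, z in rad, then the finger opening in cm, from 0 to 8.54. In form: [[[tx, ty, tz], [rx, ry, rz], claw], ...]. A call has exactly 5 rows; each row shifts and turns the commanded pose from where the row before left it, along the tool's axes as they then stand; what a row does not reach is not made up. A row lasts 1/8 s, in which the tool goes at most 62.5 mm and 10.7 degrees, less where a joint would pass 70% of its speed; a pose out of reach is approached as far as the arm can. A call is refused whole if a number of a shift passes 6.25 or a number of a turn 0.188, either way. A call with a gripper value outside its range is refused whole. The fingers move at their own pace and stop on an object; "squeeze" is the grip in N (left out, the last holds). Time passes only in rows, so rows that do not move let the fingers close, or fill a call up. It gives the time, the measured TCP pose, the force, the opening and the grip force at its end, in the units of the state.
- state(): the state, without advancing time (a new reading comes with each control period).
- snapshot(name): name is "scene" or "top" or "wrist"; returns the picture (384x512x3 uint8, red, green, blue); there is no depth.
- camera_info(name): a dict with "mtx" (3x3 intrinsics, pixels), "k1" (the pictures are not rectified: a ray, as slopes to the right and down, at radius r is drawn at 1 + k1 r^2 times it, then the intrinsics apply), "T" (4x4, takes a point from camera to world coordinates). Camera axes: x right, y up, looking along -z (the intrinsics and any distortion apply to the point x, -y, -z); pixel columns grow to the right and rows downward; lengths in m; the calibration is good to about 2 mm. A picture is of the moment at which its call begins: read the wrist's pose just before it. camera_info takes no time and is no camera call; for the wrist camera it gives the pose at the moment of the call.
- sign_off(): hands the job in; it is judged then, once.
The state is a dict: "clock": time; "qpos": joint angles; "qd": joint speeds; "tau": joint torques, N m; "position": TCP position; "eef_rot": TCP orientation; "force": force on the tool from outside, world axes, zero at the start; "moment": the same for the moment, N m; "gripper_width": finger opening in m; "grip_force": force on a finger pad.
Only numpy, scipy, OpenCV 4.12 (cv2) and the standard library are available. Lean on these libraries where they do the work, as an engineer would, in place of code of your own. Each camera call takes 0.05 s, during which the arm holds its last target. There are 200 camera calls.

## Task

Slide the photometer's dust shutter, the slide with the upright black knob, fully open. Then grip the taller of the two cuvettes in the grey stand by its broad frosted faces only, never touching its narrow clear end windows, lift it out and hold it upright and still in the light path: centred between the two lenses and on their axis, its end windows squarely facing the lenses, not touching the photometer. Finish while still holding it there, with the shutter open and the low cuvette and the things lying about left where they are.

Things in the scene. Friction and masses are not known exactly. Their poses are not given: they have to be found in the camera images.
- tall_cell_center (a point): centre (half-way up, 32 mm above its foot) of the taller cuvette, a closed prism cell 45 x 20 x 64 mm (x, y, z), about 60 g. Its x axis is the light direction: the two clear windows are the narrow ends at x = +-22.5 mm (14.5 mm wide); the frosted faces are the broad sides at y = +-10 mm (43 mm long, 64 mm tall). z is up. It stands upright in a bay of the stand with 1.5 mm play all round, its foot 4 mm above the desk
- tall_cell: the taller cuvette as a whole; origin at the centre of its underside, axes as tall_cell_center
- tall_cell_window_a: the tall cuvette's clear end window at its +x end, origin at the window's lower edge; not to be touched by the fingers
- tall_cell_window_b: the tall cuvette's clear end window at its -x end, origin at the window's lower edge; not to be touched by the fingers
- low_cell_center (a point): centre (20 mm above its foot) of the low cuvette, same footprint (45 x 20 mm) but only 40 mm tall, standing in the other bay; not needed, leave it
- cell_stand: fixed grey stand 170 x 56 x 12 mm, origin at the centre of its underside; two bays 8 mm deep in line along its x axis at x = +-42 mm, one with each cuvette, cuvettes lying along the stand's x axis; which cuvette is in which bay varies
- photometer: fixed open-bench photometer, origin at the centre of its underside, aluminium base 250 x 100 mm whose top is 14 mm above the desk; two grey houses 70 x 66 mm stand on it, tops 90 mm above the desk, with inner faces at x = -50 mm (lamp house, carries the shutter) and x = +50 mm (detector house); small cable glands on the outer ends. Between the houses the space is open to both sides and above
- beam (a point): middle of the light path, half-way between the lenses, 62 mm above the desk; its x axis (that of the photometer) is the light direction, from the lamp lens to the detector lens, z is up. The free space along x between shutter blade and detector lens is -44 to +45 mm
- shutter_knob (a point): grip point at 113 mm above the desk on the upright black square knob (12 x 12 mm, standing from 95 to 125 mm above the desk) of the dust shutter on top of the lamp house; moves with the shutter. The knob slides along the photometer's +y axis to open; its line of travel lies at photometer x = -81 mm, y = -15 mm (shut) to +15 mm (open). The dark sheet blade it carries hangs at x = -45 mm, 28 mm wide, before the lamp lens when shut and, when open, beside it at y = +16 to +44 mm
- shutter (a joint): travel of the dust shutter in m: 0 shut, 0.030 fully open (end stop); starts at 0 to 0.006; stays where it is left, sliding friction about 1.2 N
- timer: bystander: small grey standing timer, 41 x 66 x 67 mm, origin at its underside
- scissors: bystander: scissors lying flat, 145 x 50 x 6 mm
- forceps: bystander: steel forceps lying flat, 135 x 24 x 10 mm
Not all that is in view belongs to the job. Leave any red look-alike of the tall_cell alone. Several things look just like the cell_stand: the one meant starts farthest to the robot's right.

How it is judged:
On the way, in this order (a step that is already met when the one before it is completed fails the run):
1. the shutter is open while the tall cuvette still stands in its bay (value of joint shutter above 0.025 m and distance of tall_cell_center from where it was at the start of the episode below 0.015 m), for 0.1 s.
2. the tall cuvette is gripped and lifted clear of the stand (contact force between the fingers and tall_cell above 0.5 N and height (world z) of tall_cell_center above 0.052 m and contact force between tall_cell and cell_stand below 0.05 N), for 0.1 s.
At the end, for the whole second after the job is handed in: The fingers hold the tall cuvette still, upright and square to the beam within 7 degrees, its centre within 5 mm sideways of the lens axis, 12 mm in height and 12 mm of midway, not touching the photometer; shutter open over 25 mm; low cuvette within 20 mm of where it stood (value of joint shutter above 0.025 m and x of tall_cell_center in the frame of beam between -0.012 and 0.012 m and y of tall_cell_center in the frame of beam between -0.005 and 0.005 m and z of tall_cell_center in the frame of beam between -0.012 and 0.012 m and angle between the x axis of tall_cell_center and the x axis of beam, either way round below 0.12 rad and angle between tall_cell_center's own z axis and vertical below 0.12 rad and contact force between the fingers and tall_cell above 0.5 N and contact force between tall_cell and photometer below 0.05 N and linear speed of tall_cell below 0.02 m/s and distance of low_cell_center from where it was at the start of the episode below 0.02 m); the arm keeps its last pose, push and grip.
It fails at once if the fingers touch a clear window of the tall cuvette (contact force between the fingers and tall_cell_window_a above 0.3 N or contact force between the fingers and tall_cell_window_b above 0.3 N).
It fails at once if the tall cuvette knocks against the photometer (contact force between tall_cell and photometer above 1 N).
It fails at once if the low cuvette is moved out of its bay (distance of low_cell_center from where it was at the start of the episode above 0.02 m).
It fails at once if a bystander is shoved by more than 30 mm (distance of any of timer, scissors, forceps from where it was at the start of the episode above 0.03 m).
It also fails if it takes over 42 s, if anything falls off the work surface, if the arm or the gripper's body presses on something with over 40 N, if the wrist force passes 120 N, or if a joint passes its speed limit or range.

## Working session

There is one attempt and no reset: what is moved stays moved. The work goes in short steps, Python scripts to look and compute and a tool call to move; the robot and the scene stay as the last step left them, time stands still between calls to the robot, and variables do not carry over. Pictures are saved under pics/ and viewed, at most 10 in all, crops included, and the job is handed in when it is done.

Besides the shell and the picture viewer there is one more tool, called as name(argument=value, ...) on one line, values as JSON. drive_tool: Moves the arm, as the interface text tells. Its arguments: {"type":"object","properties":{"commands":{"type":"array"},"squeeze":{"type":"number"}},"required":["commands"]}

```bash
ls; mkdir -p pics
python3 - <<'E'
from plant import *
import cv2
print(state()); print(finger_overhang)
for n in ("scene","top"):
    im=snapshot(n); cv2.imwrite(f"pics/{n}1.png",cv2.resize(im[:,:,::-1],(800,600),interpolation=cv2.INTER_CUBIC)); cv2.imwrite(f"{n}_raw.png",im[:,:,::-1])
    print(n,camera_info(n))
E
```

```text
pics
{'clock': 0.0, 'qpos': array([ 1.24082685,  0.33388768,  0.03985832,  1.46626323, -0.01338725,
        1.34327963, -0.05850221]), 'qd': array([ 0.00179265,  0.0007826 , -0.00022494,  0.00101672,  0.00026396,
       -0.00063311, -0.00122237]), 'tau': array([ 5.42672242e-04, -6.58565140e+01,  1.36552870e+00, -4.05563629e+01,
        1.67617283e-02,  1.26564110e-02,  1.06233784e-05]), 'position': array([ 0.14862965, -0.63260132,  0.40383977]), 'eef_rot': array([-7.72298589e-04,  9.93350361e-01,  1.15127942e-01, -1.46703834e-04]), 'force': array([-0.13287578, -0.19460535,  0.04468476]), 'moment': array([-0.02763242,  0.0094172 ,  0.02273406]), 'grip_force': 0.0, 'gripper_width': 0.08538948063693858}
0.1734
scene {'mtx': array([[460.12010516,   0.        , 244.12247726],
       [  0.        , 460.12010516, 186.94426879],
       [  0.        ,   0.        ,   1.        ]]), 'k1': 0.03845046068140892, 'T': array([[-0.62283147,  0.6102411 , -0.48957814, -0.1236321 ],
       [-0.7823175 , -0.47957712,  0.3974734 ,  0.61440363],
       [ 0.00776413,  0.6305645 ,  0.77609802,  1.16006224],
       [ 0.        ,  0.        ,  0.        ,  1.        ]])}
top {'mtx': array([[362.85373102,   0.        , 261.70405684],
       [  0.        , 362.85373102, 194.06074672],
       [  0.        ,   0.        ,   1.        ]]), 'k1': -0.06120564085466437, 'T': array([[-0.00164968,  0.99076472, -0.13558227,  0.36099008],
       [-0.99990731, -0.00346666, -0.01316629,  0.04244244],
       [-0.01351472,  0.13554798,  0.9906786 ,  1.45365688],
       [ 0.        ,  0.        ,  0.        ,  1.        ]])}
```

View pics/top1.png

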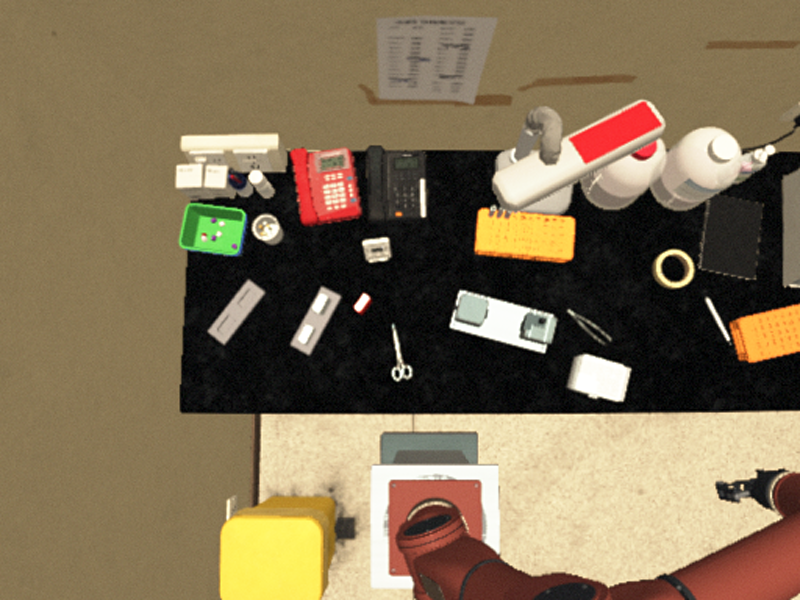

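View pics/scene1.png

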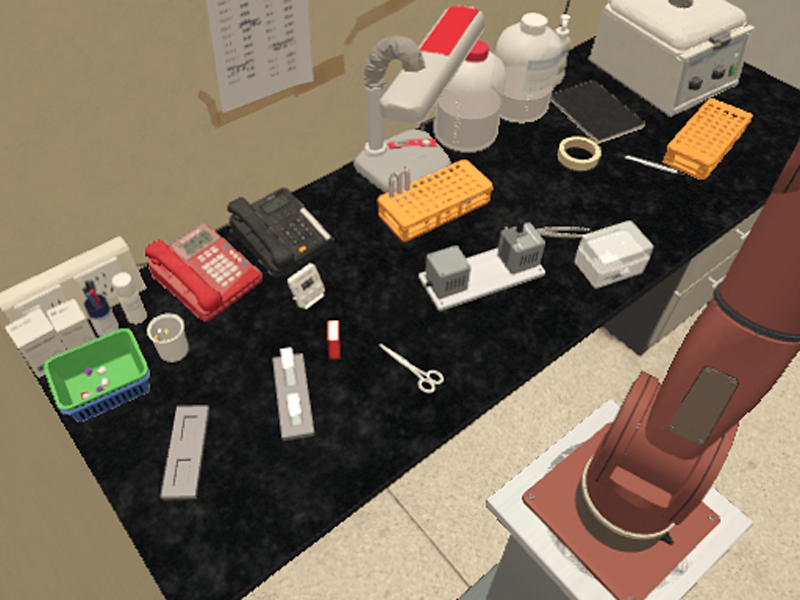

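The top view shows two stand look-alikes, an empty one at (237,312) and one with two cuvettes at (316,320), which is farther right. It also shows a red look-alike cell at (362,302) and the photometer at (503,320). The scissors are at (400,360), the forceps at (590,325) and the timer perhaps at (376,250). I choose the stand at (316,320) and check it in close crops.

```bash
cat > h.py <<'E'
import numpy as np, cv2
from plant import *
def ray(ci,uv):
    K=ci["mtx"];T=ci["T"];d=(np.array(uv,float)-[K[0,2],K[1,2]])/K[0,0]
    u=d.copy()
    for _ in range(10): u=d/(1+ci["k1"]*(u@u))
    v=T[:3,:3]@np.array([u[0],-u[1],-1.]); return T[:3,3],v
def onz(ci,uv,z):
    o,v=ray(ci,uv); return o+v*(z-o[2])/v[2]
def proj(ci,p):
    T=ci["T"];c=T[:3,:3].T@(np.array(p)-T[:3,3]);u=np.array([c[0],-c[1]])/-c[2]
    u=u*(1+ci["k1"]*(u@u));K=ci["mtx"];return u*K[0,0]+[K[0,2],K[1,2]]
def crop(im,x,y,w,h,W=400,H=300): return cv2.resize(im[y:y+h,x:x+w],(W,H),interpolation=cv2.INTER_CUBIC)
E
python3 - <<'E'
from h import *
t=cv2.imread("top_raw.png");s=cv2.imread("scene_raw.png")
a=np.vstack([np.hstack([crop(t,280,170,88,66),crop(s,260,130,100,75)]),np.hstack([crop(t,170,170,88,66),crop(s,150,205,104,78)])])
cv2.imwrite("pics/c1.png",a)
E
```

```text
(no output)
```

View pics/c1.png

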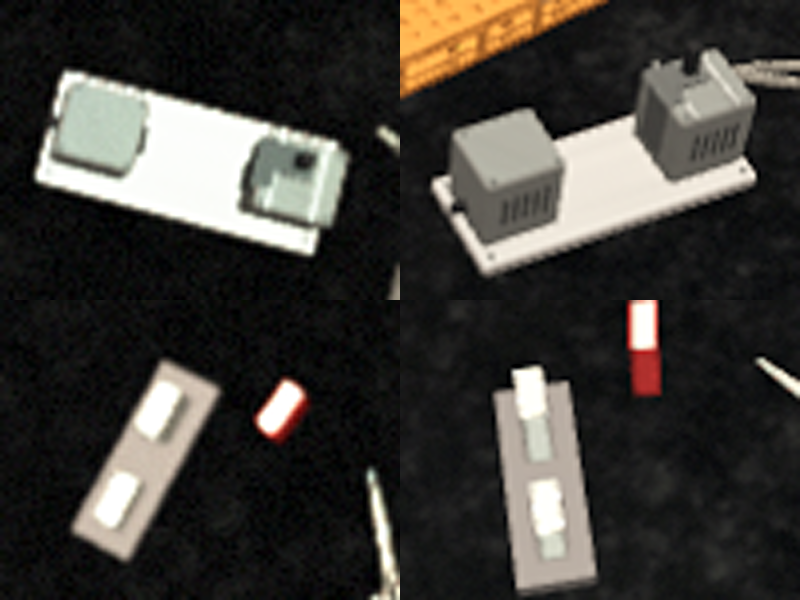

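The crop confirms the stand holding two white-topped cells, far (160,408) and near (117,500), with the red look-alike beside it at (282,408). The lamp house with the black knob is the right-hand one, knob at crop (302,160).

Run:
```python
from h import *
ci=camera_info("top");cs=camera_info("scene");k=88/400
np.set_printoptions(precision=4,suppress=True)
def T(x,y,z): return onz(ci,(280+x*k,170+y*k),z)
P={n:T(*c,.014) for n,c in dict(LT=(63,72),LB=(38,180),RB=(313,253)).items()}
print(P, np.linalg.norm(P['RB']-P['LB']),np.linalg.norm(P['LT']-P['LB']))
print("knob",T(302,160,.125))
# scene: crop 100/400; bases
S=lambda x,y,z: onz(cs,(260+x/4,130+y/4),z)
for c in [(432,183),(485,272),(757,180)]: print("S",S(c[0]-400,c[1],.014))
print("Sknob",S(290,62,.125))
# stand
B=lambda x,y,z: onz(ci,(170+x*k,170+(y-300)*k),z)
st=[B(*c,.012) for c in [(163,360),(220,387),(126,561),(73,532)]]
print("stand",np.array(st),np.mean(st,0),np.linalg.norm(st[0]-st[3]),np.linalg.norm(st[0]-st[1]))
for z in (.044,.068): print(z,B(157,406,z),B(115,500,z))
q=104/400
SS=lambda x,y,z: onz(cs,(150+(x-400)*q,205+(y-300)*q),z)
ss=[SS(*c,.012) for c in [(494,392),(570,382),(596,577),(518,590)]]
print("stand",np.array(ss),np.mean(ss,0))
for z in (.044,.068): print(z,SS(530,393,z),SS(547,507,z))
```

```text
{'LT': array([ 0.5909, -0.0676,  0.014 ]), 'LB': array([ 0.4952, -0.0444,  0.014 ]), 'RB': array([ 0.4305, -0.2834,  0.014 ])} 0.24765353770437717 0.09841086712106573
knob [ 0.5003 -0.2518  0.125 ]
S [ 0.588  -0.0635  0.014 ]
S [ 0.492  -0.0365  0.014 ]
S [ 0.4258 -0.2751  0.014 ]
Sknob [ 0.4892 -0.2371  0.125 ]
stand [[0.6034 0.2872 0.012 ]
 [0.5789 0.236  0.012 ]
 [0.4252 0.3165 0.012 ]
 [0.4506 0.3639 0.012 ]] [0.5145 0.3009 0.012 ] 0.17091483780394748 0.05677981799019947
0.044 [0.5576 0.2862 0.044 ] [0.4761 0.321  0.044 ]
0.068 [0.5543 0.2821 0.068 ] [0.4742 0.3163 0.068 ]
stand [[0.6028 0.2906 0.012 ]
 [0.5741 0.2391 0.012 ]
 [0.4231 0.3204 0.012 ]
 [0.4493 0.37   0.012 ]] [0.5123 0.305  0.012 ]
0.044 [0.565  0.2788 0.044 ] [0.4755 0.324  0.044 ]
0.068 [0.5502 0.2861 0.068 ] [0.4626 0.3303 0.068 ]
```

The two views agree for the far cell at a top height of 68 mm and for the near one at 44 mm, so the tall cuvette is the far one, at about (0.552, 0.284). The next step is a move planner.

```bash
cat >> h.py <<'E'
from scipy.spatial.transform import Rotation as R
def plan(p,yaw,n,speed=None):
    """n equal rows in tool axes from the present pose to TCP p, tool-x yaw, tool down"""
    s=state();q=s["eef_rot"];r0=R.from_quat(q,scalar_first=True);p0=s["position"]
    c,d=np.cos(yaw),np.sin(yaw)
    r1=R.from_matrix(np.array([[c,d,0],[d,-c,0],[0,0,-1.]]))
    w=(r0.inv()*r1).as_rotvec()/n; dp=(np.array(p)-p0)/n
    for i in range(n):
        t=(r0*R.from_rotvec(w*i)).inv().apply(dp)*100
        print([list(np.round(t,2)+0),list(np.round(w,3)+0)])
def yawof():
    m=R.from_quat(state()["eef_rot"],scalar_first=True).as_matrix();return np.arctan2(m[1,0],m[0,0])
E
python3 -c "
from h import *
np.set_printoptions(legacy='1.25')
plan((.50,-.254,.42),1.303,10)"
```

```text
[[4.29, -2.88, -0.16], [0.0, 0.0, -0.107]]
[[4.57, -2.41, -0.16], [0.0, 0.0, -0.107]]
[[4.8, -1.9, -0.16], [0.0, 0.0, -0.107]]
[[4.98, -1.38, -0.16], [0.0, 0.0, -0.107]]
[[5.1, -0.84, -0.16], [0.0, 0.0, -0.107]]
[[5.16, -0.29, -0.16], [0.0, 0.0, -0.107]]
[[5.16, 0.27, -0.16], [0.0, 0.0, -0.107]]
[[5.1, 0.82, -0.16], [0.0, 0.0, -0.107]]
[[4.98, 1.36, -0.16], [0.0, 0.0, -0.107]]
[[4.81, 1.88, -0.16], [0.0, 0.0, -0.107]]
```

drive_tool(commands=[[[4.3,-2.9,-0.2],[0,0,-0.107],8.5],[[4.6,-2.4,-0.2],[0,0,-0.107],8.5],[[4.8,-1.9,-0.2],[0,0,-0.107],8.5],[[5.0,-1.4,-0.2],[0,0,-0.107],8.5],[[5.1,-0.8,-0.2],[0,0,-0.107],8.5]], squeeze=30)

```text
clock: 0.72
position: [0.326, -0.4418, 0.4145]
eef_rot: [-0.0, 0.927, 0.375, -0.0]
force: [1.2, -0.1, -0.7]
gripper_width: 0.0849
grip_force: 0.0
```

drive_tool(commands=[[[5.2,-0.3,-0.2],[0,0,-0.107],5],[[5.2,0.3,-0.2],[0,0,-0.107],5],[[5.1,0.8,-0.2],[0,0,-0.107],5],[[5.0,1.4,-0.2],[0,0,-0.107],5],[[4.8,1.9,-0.2],[0,0,-0.107],5]])

```text
clock: 1.35
position: [0.5032, -0.2526, 0.4246]
eef_rot: [-0.0, 0.795, 0.607, -0.0]
force: [0.1, -0.7, -0.3]
gripper_width: 0.05
grip_force: 0.0
```

Run:
```python
from h import *
np.set_printoptions(precision=4,suppress=True)
s=state();print(s["clock"],s["position"],yawof(),s["qpos"],s["force"])
ci=camera_info("wrist");im=snapshot("wrist")[:,:,::-1];cv2.imwrite("w1.png",im);np.save("w1.npy",ci,allow_pickle=True)
print(ci);cv2.imwrite("pics/w1.png",cv2.resize(im,(800,600)))
```

```text
1.35 [ 0.5032 -0.2526  0.4246] 1.304094049769501 [ 0.7466  0.1741 -0.4075  1.6338  0.0705  1.3485  0.0623] [ 0.1295 -0.6869 -0.3175]
{'mtx': array([[307.6886,   0.    , 256.8178],
       [  0.    , 307.6886, 193.2032],
       [  0.    ,   0.    ,   1.    ]]), 'k1': -0.07689852411781781, 'T': array([[ 0.9646,  0.2508,  0.081 ,  0.5239],
       [-0.2636,  0.9182,  0.2958, -0.1773],
       [-0.0002, -0.3067,  0.9518,  0.3926],
       [ 0.    ,  0.    ,  0.    ,  1.    ]])}
```

View pics/w1.png

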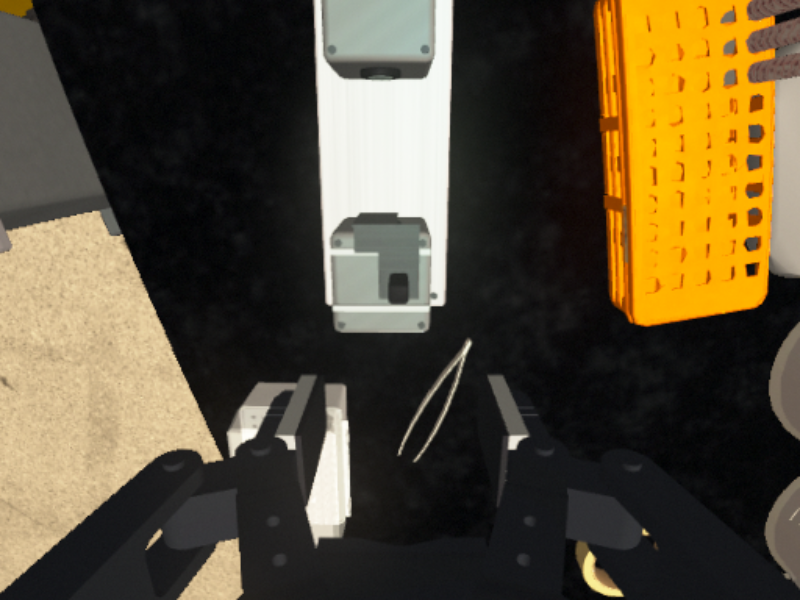

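The wrist view shows the photometer base edges at x≈320 and 450, the lamp house at (380,280) with the knob top at (398,292), and the detector house at (380,35). I measure the base axis from its edges, then its position along x from the house face edges.

Run:
```python
from h import *
np.set_printoptions(precision=4,suppress=True)
im=cv2.imread("w1.png");ci=np.load("w1.npy",allow_pickle=True).item()
g=im.min(2).astype(float)
L=[];Rr=[]
for v in range(58,132):
    row=g[v]; idx=np.where(row[180:320]>130)[0]+180
    L.append(onz(ci,(idx[0]-.5,v),.014));Rr.append(onz(ci,(idx[-1]+.5,v),.014))
L=np.array(L);Rr=np.array(Rr)
for A in (L,Rr):
    l=cv2.fitLine(A[:,:2].astype(np.float32),cv2.DIST_HUBER,0,.001,.001).ravel(); print(l, np.arctan2(l[1],l[0])%np.pi)
print("width",np.mean(np.linalg.norm(L-Rr,axis=1)))
mid=(L+Rr)/2
k=.64
kn=onz(ci,(398.5*k,292*k),.125);print("knob",kn)
# corners of base near end, house tops (detector near top edge, lamp)
for n,c,z in [("baseL",(326,304),.014),("baseR",(446,304),.014),("lampTopFarL",(334,332),.09),("lampTopFarR",(430,332),.09),("detL",(326,55),.09),("detR",(435,55),.09),("lampL",(334,233),.09),("lampR",(430,233),.09)]:
    print(n,onz(ci,(c[0]*k,c[1]*k),z))
```

```text
[ 0.2605  0.9655  0.4635 -0.1605] 1.3072872
[ 0.2596  0.9657  0.5581 -0.1872] 1.3082267
width 0.09833574278065424
knob [ 0.5012 -0.2542  0.125 ]
baseL [ 0.4309 -0.2802  0.014 ]
baseR [ 0.527  -0.3065  0.014 ]
lampTopFarL [ 0.4486 -0.28    0.09  ]
lampTopFarR [ 0.5112 -0.297   0.09  ]
detL [ 0.4957 -0.115   0.09  ]
detR [ 0.5565 -0.1318  0.09  ]
lampL [ 0.4691 -0.2158  0.09  ]
lampR [ 0.5278 -0.2319  0.09  ]
```

drive_tool(commands=[[[-0.2,-0.15,3.5],[0,0,0],5],[[0,0,4.5],[0,0,0],5],[[0,0,4.5],[0,0,0],5],[[0,0,2.3],[0,0,0],5],[[0,0,0.5],[0,0,0],5]], squeeze=20)

```text
clock: 2.02
position: [0.4996, -0.2554, 0.2699]
eef_rot: [-0.002, 0.796, 0.605, -0.001]
force: [-0.5, 0.3, 0.0]
gripper_width: 0.0499
grip_force: 0.0
```

drive_tool(commands=[[[0,0,0],[0,0,0],0.6],[[0,0,0],[0,0,0],0.6],[[0,0,0],[0,0,0],0.6],[[0,0,0],[0,0,0],0.6],[[0,0,0],[0,0,0],0.6]])

```text
clock: 2.65
position: [0.5008, -0.2556, 0.2731]
eef_rot: [0.001, 0.796, 0.605, 0.0]
force: [-1.3, 0.8, 7.5]
gripper_width: 0.0117
grip_force: 24.1
```

drive_tool(commands=[[[0,-0.5,-0.3],[0,0,0],0.6],[[0,-0.7,0],[0,0,0],0.6],[[0,-0.7,0],[0,0,0],0.6],[[0,-0.6,0],[0,0,0],0.6],[[0,-0.3,0],[0,0,0],0.6]])

```text
clock: 3.28
position: [0.4737, -0.248, 0.2743]
eef_rot: [0.001, 0.796, 0.606, 0.001]
force: [15.3, -7.0, -28.0]
gripper_width: 0.0118
grip_force: 19.9
```

drive_tool(commands=[[[0,0,0.1],[0,0,0],3],[[0,0,0],[0,0,0],3],[[0,0,0],[0,0,0],3],[[0,0,-2],[0,0,0],3],[[0,0,-4],[0,0,0],3]])

```text
clock: 3.9
position: [0.473, -0.2478, 0.3336]
eef_rot: [-0.001, 0.796, 0.606, -0.0]
force: [0.5, 0.6, 0.5]
gripper_width: 0.0308
grip_force: 0.0
```

drive_tool(commands=[[[0,0,-5],[0,0,0],5],[[0,0,-5],[0,0,0],5],[[0,0,0],[0,0,0],5],[[0,0,0],[0,0,0],5],[[0,0,0],[0,0,0],5]])

```text
clock: 4.53
position: [0.4731, -0.2479, 0.4325]
eef_rot: [-0.001, 0.796, 0.606, -0.0]
force: [-0.3, 0.6, -0.4]
gripper_width: 0.0499
grip_force: 0.0
```

```bash
python3 - <<'E'
from h import *
np.set_printoptions(precision=4,suppress=True)
s=state();print(s["clock"],s["position"],yawof(),s["force"])
ci=camera_info("wrist");im=snapshot("wrist")[:,:,::-1];cv2.imwrite("w2.png",im);np.save("w2.npy",ci,allow_pickle=True)
cv2.imwrite("pics/w2.png",cv2.resize(im,(800,600)))
E
python3 -c "
from h import *
np.set_printoptions(legacy='1.25')
plan((.499,.257,.40),2.676,12)"
```

```text
4.525 [ 0.4731 -0.2479  0.4325] 1.3008380393871568 [-0.3278  0.6425 -0.4161]
[[4.11, -0.91, 0.28], [0.0, 0.0, -0.115]]
[[4.19, -0.44, 0.27], [0.0, 0.0, -0.115]]
[[4.21, 0.04, 0.27], [0.0, 0.0, -0.115]]
[[4.18, 0.53, 0.27], [0.0, 0.0, -0.115]]
[[4.09, 1.0, 0.27], [0.0, 0.0, -0.115]]
[[3.95, 1.46, 0.27], [0.0, 0.0, -0.115]]
[[3.76, 1.9, 0.27], [0.0, 0.0, -0.115]]
[[3.52, 2.32, 0.27], [0.0, 0.0, -0.115]]
[[3.23, 2.71, 0.27], [0.0, 0.0, -0.115]]
[[2.9, 3.06, 0.27], [0.0, 0.0, -0.115]]
[[2.53, 3.37, 0.27], [0.0, 0.0, -0.115]]
[[2.13, 3.64, 0.27], [0.0, 0.0, -0.115]]
```

View pics/w2.png

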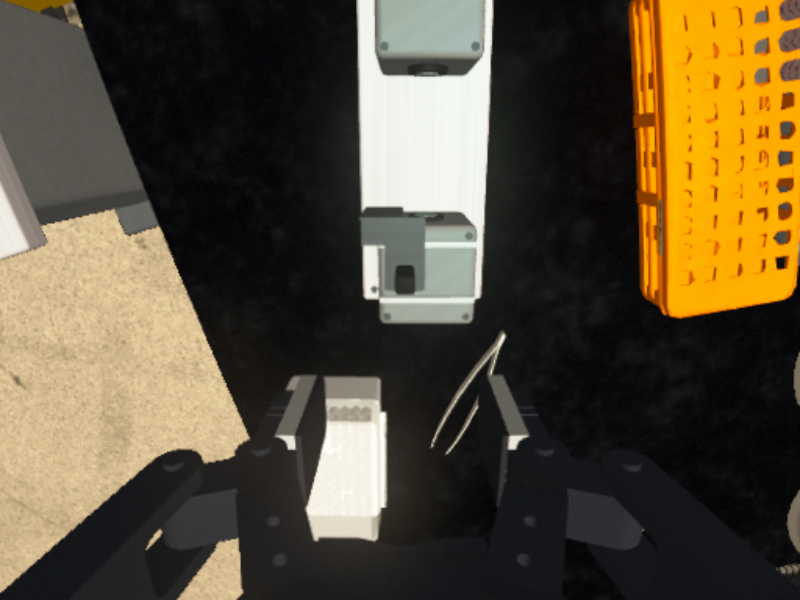

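The wrist view shows the shutter open: the blade is beside the lens, the knob is at (404,278) and the lamp lens is visible at (425,216). Now to the stand, by way of (0.48, 0.03) to stay clear of the lamp.

drive_tool(commands=[[[5.2,-0.9,0],[0,0,-0.115],5],[[5.3,-0.3,0],[0,0,-0.115],5],[[5.3,0.3,0],[0,0,-0.115],5],[[5.2,0.9,0],[0,0,-0.115],5],[[5.1,1.5,0],[0,0,-0.115],5]])

```text
clock: 5.2
position: [0.4989, 0.0172, 0.4331]
eef_rot: [-0.0, 0.59, 0.807, -0.0]
force: [0.5, 0.1, -0.5]
gripper_width: 0.0504
grip_force: 0.0
```

```bash
python3 -c "
from h import *
np.set_printoptions(legacy='1.25')
print(state()['position'])
plan((.69,.21,.40),2.676,8)"
```

```text
[0.49885161 0.01720878 0.43310276]
[[1.57, 3.01, 0.41], [0.0, 0.0, -0.1]]
[[1.26, 3.15, 0.41], [0.0, 0.0, -0.1]]
[[0.94, 3.26, 0.41], [0.0, 0.0, -0.1]]
[[0.62, 3.34, 0.41], [0.0, 0.0, -0.1]]
[[0.28, 3.38, 0.41], [0.0, 0.0, -0.1]]
[[-0.06, 3.39, 0.41], [0.0, 0.0, -0.1]]
[[-0.39, 3.37, 0.41], [0.0, 0.0, -0.1]]
[[-0.73, 3.31, 0.41], [0.0, 0.0, -0.1]]
```

drive_tool(commands=[[[1.6,3.0,0.4],[0,0,-0.1],5],[[1.3,3.15,0.4],[0,0,-0.1],5],[[0.9,3.25,0.4],[0,0,-0.1],5],[[0.6,3.3,0.4],[0,0,-0.1],5],[[0.3,3.4,0.4],[0,0,-0.1],5]])

```text
clock: 5.82
position: [0.6193, 0.1364, 0.4125]
eef_rot: [-0.001, 0.372, 0.928, -0.0]
force: [0.8, 0.2, 0.6]
gripper_width: 0.05
grip_force: 0.0
```

drive_tool(commands=[[[-0.1,3.4,0.4],[0,0,-0.1],5],[[-0.4,3.4,0.4],[0,0,-0.1],5],[[-0.7,3.3,0.4],[0,0,-0.1],5],[[0,0,0],[0,0,0],5],[[0,0,0],[0,0,0],5]])

```text
clock: 6.45
position: [0.6904, 0.2078, 0.4009]
eef_rot: [-0.001, 0.231, 0.973, -0.0]
force: [0.5, -0.8, -0.3]
gripper_width: 0.0499
grip_force: 0.0
```

Run:
```python
from h import *
np.set_printoptions(precision=4,suppress=True)
s=state();print(s["clock"],s["position"],yawof(),s["qpos"])
ci=camera_info("wrist");im=snapshot("wrist")[:,:,::-1];cv2.imwrite("w3.png",im);np.save("w3.npy",ci,allow_pickle=True)
cv2.imwrite("pics/w3.png",cv2.resize(im,(800,600)))
```

```text
6.45 [0.6904 0.2078 0.4009] 2.674862114689738 [ 0.1296  0.5975 -0.7796  1.231   0.4084  1.4703  0.5046]
```

View pics/w3.png

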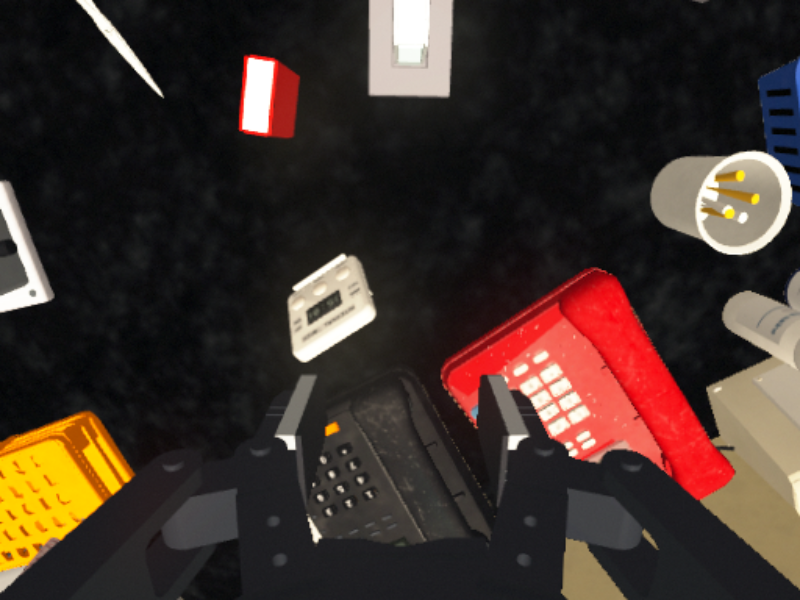

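The stand's far end is at (410,50) and its long axis is nearly vertical in the picture. The red look-alike is at (268,97) and the timer at (332,308). I go 7 cm forward along tool x and measure.

drive_tool(commands=[[[2.5,0,0],[0,0,0],5],[[2.5,0,0],[0,0,0],5],[[2.0,0,0],[0,0,0],5],[[0,0,0],[0,0,0],5],[[0,0,0],[0,0,0],5]])

```text
clock: 7.12
position: [0.6287, 0.2382, 0.402]
eef_rot: [0.001, 0.232, 0.973, -0.0]
force: [0.3, 0.2, -0.3]
gripper_width: 0.0498
grip_force: 0.0
```

Run:
```python
from h import *
np.set_printoptions(precision=4,suppress=True)
s=state();print(s["clock"],s["position"],yawof())
ci=camera_info("wrist");im=snapshot("wrist")[:,:,::-1];cv2.imwrite("w4.png",im);np.save("w4.npy",ci,allow_pickle=True)
cv2.imwrite("pics/w4.png",crop(im,130,0,260,195,800,600))
```

```text
7.125 [0.6287 0.2382 0.402 ] 2.6738223527855074
```

View pics/w4.png

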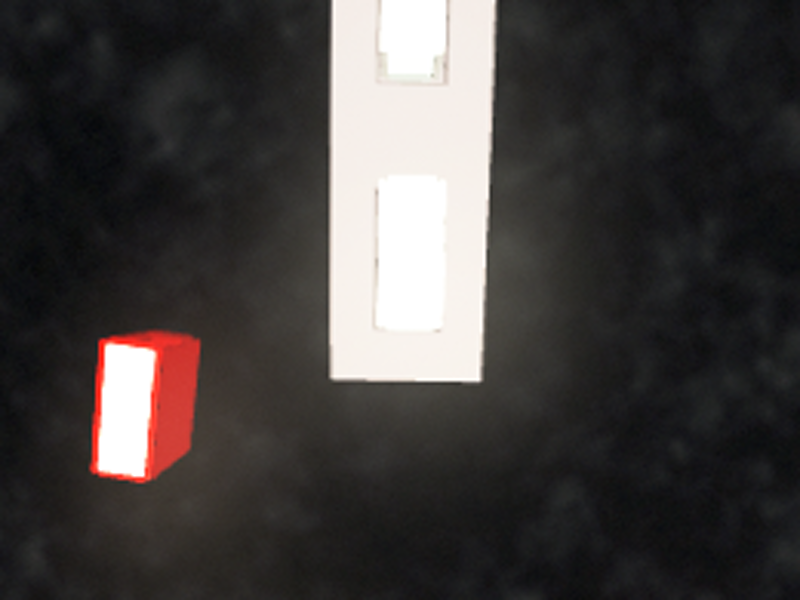

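The tall cell's top is at crop (376–447, 177–331), and the red look-alike is to the left at (145,405).

Run:
```python
from h import *
np.set_printoptions(precision=4,suppress=True)
im=cv2.imread("w4.png");ci=np.load("w4.npy",allow_pickle=True).item()
g=im.min(2); k=260/800
m=(g>=249).astype(np.uint8); m[:55]=0;m[110:]=0;m[:,:248]=0;m[:,280:]=0
print(m.sum(), g[80,240:295])
c=max(cv2.findContours(m,cv2.RETR_EXTERNAL,cv2.CHAIN_APPROX_NONE)[0],key=cv2.contourArea).reshape(-1,2)
W=np.array([onz(ci,p,.068)[:2] for p in c]).astype(np.float32)*1000
print("top",cv2.minAreaRect(W))
cor=np.array([onz(ci,(130+x*k,y*k),.068) for x,y in [(379,176),(447,177),(442,331),(375,329)]]);print(cor.mean(0),np.linalg.norm(cor[0]-cor[1]),np.linalg.norm(cor[1]-cor[2]))
A=np.array([[onz(ci,(np.where(g[v,200:320]>120)[0][i]+200+d,v),.012)[:2] for v in range(10,115)] for i,d in ((0,-.5),(-1,.5))])
for a in A:
    l=cv2.fitLine((a).astype(np.float32),cv2.DIST_HUBER,0,.001,.001).ravel();print(l,np.arctan2(-l[1],-l[0])if l[1]<0 else np.arctan2(l[1],l[0]))
e=(onz(ci,(130+331*k,380*k),.012)+onz(ci,(130+482*k,381*k),.012))/2; print("end",e, np.linalg.norm(A[0]-A[1],axis=1).mean())
d=np.array([-.894,.449]);print("tall by stand",e[:2]+d*.043)
for p in [(100,340),(155,345),(150,480),(95,470)]: print(onz(ci,(130+p[0]*k,p[1]*k),.066))
```

```text
1055 [236 236 236 236 237 237 237 237 237 237 236 226 210 255 255 255 255 255
 255 255 255 255 255 255 255 255 255 255 255 255 255 255 255 255 237 234
 237 237 237 237 237 237 237 237 237 236 237 235 106  74  71  70  71  73
  74]
top ((551.380615234375, 283.69696044921875), (19.686965942382812, 43.91035842895508), 63.01809310913086)
[0.552  0.2833 0.068 ] 0.020228567805142175 0.04487626610768235
[ 0.8853 -0.4651  0.518   0.2687] 2.657888
[ 0.8839 -0.4677  0.5441  0.3191] 2.6548905
end [0.5901 0.2638 0.012 ] 0.056693421268978035
tall by stand [0.5517 0.2832]
[0.5303 0.1851 0.066 ]
[0.5397 0.1998 0.066 ]
[0.576  0.1763 0.066 ]
[0.5649 0.1618 0.066 ]
```

drive_tool(commands=[[[4.5,0.3,1],[0,0,0.018],5],[[4.4,0.27,3],[0,0,0],5],[[0,0,5],[0,0,0],5],[[0,0,3],[0,0,0],5],[[0,0,0],[0,0,0],5]])

```text
clock: 7.8
position: [0.5516, 0.284, 0.2795]
eef_rot: [-0.002, 0.24, 0.971, -0.001]
force: [0.8, -0.1, 0.5]
gripper_width: 0.0496
grip_force: 0.0
```

```bash
python3 -c "
from h import *
np.set_printoptions(legacy='1.25')
s=state();print(s['clock'],s['position'],yawof(),s['force'])
plan((.5517,.2835,.2),2.656,4)"
```

```text
7.8 [0.55159664 0.28400703 0.27945803] 2.6566532409356176 [ 0.82746881 -0.06764592  0.52437367]
[[-0.01, 0.0, 1.99], [-0.001, -0.001, 0.0]]
[[-0.01, -0.01, 1.99], [-0.001, -0.001, 0.0]]
[[-0.01, -0.01, 1.99], [-0.001, -0.001, 0.0]]
[[-0.01, -0.01, 1.99], [-0.001, -0.001, 0.0]]
```

drive_tool(commands=[[[0,0,2.5],[0,0,0],5],[[0,0,2.5],[0,0,0],5],[[0,0,2],[0,0,0],5],[[0,0,1],[0,0,0],5],[[0,0,0],[0,0,0],5]], squeeze=30)

```text
clock: 8.43
position: [0.5516, 0.2853, 0.2017]
eef_rot: [-0.0, 0.24, 0.971, -0.0]
force: [0.6, 0.7, -0.5]
gripper_width: 0.05
grip_force: 0.0
```

drive_tool(commands=[[[0,0,0],[0,0,0],3],[[0,0,0],[0,0,0],2.2],[[0,0,0],[0,0,0],1.5],[[0,0,0],[0,0,0],1.5],[[0,0,0],[0,0,0],1.5]])

```text
clock: 9.05
position: [0.5517, 0.2854, 0.2024]
eef_rot: [0.0, 0.24, 0.971, 0.0]
force: [-0.2, -1.2, 6.7]
gripper_width: 0.0195
grip_force: 32.6
```

drive_tool(commands=[[[0,0,-0.7],[0,0,0],1.5],[[0,0,-1.5],[0,0,0],1.5],[[0,0,-3],[0,0,0],1.5],[[0,0,-5],[0,0,0],1.5],[[0,0,-5],[0,0,0],1.5]])

```text
clock: 9.68
position: [0.5511, 0.2853, 0.3561]
eef_rot: [0.0, 0.239, 0.971, 0.0]
force: [0.2, -0.2, -1.1]
gripper_width: 0.0198
grip_force: 31.9
```

```bash
python3 -c "
from h import *
np.set_printoptions(legacy='1.25')
s=state();print(s['clock'],s['position'],yawof(),s['force'],s['gripper_width'],s['grip_force'])
plan((.5117,-.1726,.36),1.3077,15)"
```

```text
9.675 [0.55114784 0.28528082 0.35606352] 2.6581759990770744 [ 0.17395977 -0.2262399  -1.0831909 ] 0.019763797698228513 31.865188479423523
[[-1.19, -2.82, -0.03], [0.0, 0.0, 0.09]]
[[-1.44, -2.71, -0.03], [0.0, 0.0, 0.09]]
[[-1.67, -2.57, -0.03], [0.0, 0.0, 0.09]]
[[-1.9, -2.41, -0.03], [0.0, 0.0, 0.09]]
[[-2.11, -2.23, -0.03], [0.0, 0.0, 0.09]]
[[-2.3, -2.03, -0.03], [0.0, 0.0, 0.09]]
[[-2.47, -1.81, -0.03], [0.0, 0.0, 0.09]]
[[-2.62, -1.58, -0.03], [0.0, 0.0, 0.09]]
[[-2.75, -1.34, -0.03], [0.0, 0.0, 0.09]]
[[-2.86, -1.09, -0.03], [0.0, 0.0, 0.09]]
[[-2.95, -0.83, -0.03], [0.0, 0.0, 0.09]]
[[-3.01, -0.56, -0.03], [0.0, 0.0, 0.09]]
[[-3.05, -0.28, -0.03], [0.0, 0.0, 0.09]]
[[-3.06, -0.01, -0.03], [0.0, 0.0, 0.09]]
[[-3.05, 0.27, -0.03], [0.0, 0.0, 0.09]]
```

drive_tool(commands=[[[-1.2,-2.8,0],[0,0,0.09],1.5],[[-1.45,-2.7,0],[0,0,0.09],1.5],[[-1.65,-2.55,0],[0,0,0.09],1.5],[[-1.9,-2.4,0],[0,0,0.09],1.5],[[-2.1,-2.25,0],[0,0,0.09],1.5]])

```text
clock: 10.3
position: [0.5381, 0.1322, 0.3547]
eef_rot: [0.0, 0.451, 0.892, 0.0]
force: [0.7, 0.1, -0.9]
gripper_width: 0.0197
grip_force: 31.8
```

drive_tool(commands=[[[-2.3,-2.0,0],[0,0,0.09],1.5],[[-2.5,-1.8,0],[0,0,0.09],1.5],[[-2.6,-1.6,0],[0,0,0.09],1.5],[[-2.75,-1.35,0],[0,0,0.09],1.5],[[-2.85,-1.1,0],[0,0,0.09],1.5]])

```text
clock: 10.92
position: [0.525, -0.0212, 0.354]
eef_rot: [0.0, 0.64, 0.768, 0.0]
force: [-0.2, -0.1, -0.7]
gripper_width: 0.0197
grip_force: 31.8
```

drive_tool(commands=[[[-2.95,-0.8,0],[0,0,0.09],1.5],[[-3.0,-0.55,0],[0,0,0.09],1.5],[[-3.05,-0.3,0],[0,0,0.09],1.5],[[-3.05,0,0],[0,0,0.09],1.5],[[-3.05,0.25,0],[0,0,0.09],1.5]])

```text
clock: 11.55
position: [0.512, -0.1737, 0.3537]
eef_rot: [-0.0, 0.796, 0.606, 0.0]
force: [1.3, 0.7, -0.8]
gripper_width: 0.0197
grip_force: 31.8
```

Run:
```python
from h import *
np.set_printoptions(precision=4,suppress=True,legacy='1.25')
s=state();print(s['clock'],s['position'],yawof(),s['force'],s['gripper_width'],s['grip_force'])
plan((.5117,-.1726,.36),1.3077,1)
ci=camera_info("wrist");im=snapshot("wrist")[:,:,::-1];cv2.imwrite("w5.png",im);np.save("w5.npy",ci,allow_pickle=True)
cv2.imwrite("pics/w5.png",cv2.resize(im,(800,600)))
```

```text
11.55 [ 0.512  -0.1737  0.3537] 1.3017934575312995 [ 1.3348  0.7227 -0.8403] 0.019671613872104296 31.76484704017639
[[0.1, -0.06, -0.63], [0.0, 0.0, -0.006]]
```

View pics/w5.png

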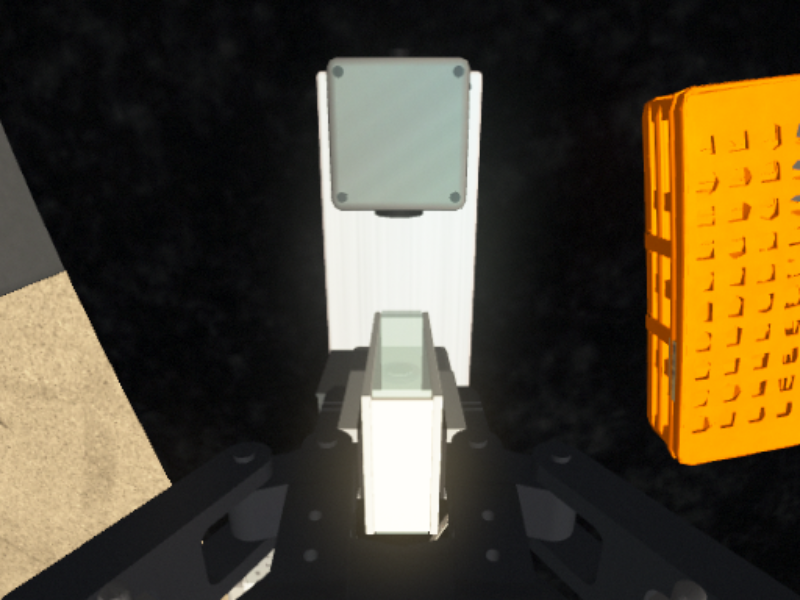

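The cuvette is held upright between the fingers, with its top edge at (363–443, 396) and its foot at (375–430, 312). The detector house is at (398,133). I check the cell's offset in the hand and the beam axis from this picture.

Run:
```python
from h import *
np.set_printoptions(precision=4,suppress=True)
ci=np.load("w5.npy",allow_pickle=True).item();k=.64
xd=np.array([np.cos(1.3077),np.sin(1.3077)]);yd=np.array([-xd[1],xd[0]]);c=np.array([.5117,-.1726])
f=lambda p:np.array([(p[:2]-c)@xd,(p[:2]-c)@yd])
W=lambda u,v,z:f(onz(ci,(u*k,v*k),z))
z=.3537-.1664
print("tcp",f(state()["position"]))
for n,q in dict(topfrontL=(363,396,z+.032),topfrontR=(443,396,z+.032),footL=(376,312,z-.032),footR=(429,312,z-.032),dNL=(332,208,.09),dNR=(467,208,.09),dFL=(328,60,.09),dFR=(469,60,.09),bNL=(318,72,.014),bNR=(482,72,.014),bL=(327,300,.014),bR=(473,300,.014)).items(): print(n,W(*q))
```

```text
tcp [-0.0058 -0.001 ]
topfrontL [0.0204 0.0083]
topfrontR [ 0.0203 -0.0109]
footL [0.0196 0.0084]
footR [ 0.0195 -0.0111]
dNL [0.0498 0.0321]
dNR [ 0.0494 -0.0325]
dFL [0.1155 0.0311]
dFR [ 0.1151 -0.0316]
bNL [0.1215 0.0479]
bNR [ 0.1209 -0.0494]
bL [-0.0204  0.0493]
bR [-0.021  -0.0489]
```

Run:
```python
from h import *
s=state();print(s['clock'],s['position'],yawof(),s['qd'],s['gripper_width'])
np.set_printoptions(legacy='1.25')
plan((.5117,-.1726,.229),1.3077,5)
```

```text
11.6 [ 0.51116096 -0.17843477  0.35349697] 1.2925113612023407 [-0.01114388 -0.00443593 -0.00837427  0.01308592  0.00956582  0.00084462
  0.04681144] 0.01972539487790917
[[0.12, -0.02, 2.49], [0.0, 0.0, -0.003]]
[[0.12, -0.02, 2.49], [0.0, 0.0, -0.003]]
[[0.12, -0.02, 2.49], [0.0, 0.0, -0.003]]
[[0.12, -0.02, 2.49], [0.0, 0.0, -0.003]]
[[0.12, -0.02, 2.49], [0.0, 0.0, -0.003]]
```

drive_tool(commands=[[[0.3,0,0],[0,0,-0.008],1.5],[[0.3,0,0],[0,0,-0.007],1.5],[[0,0,2],[0,0,0],1.5],[[0,0,0],[0,0,0],1.5],[[0,0,0],[0,0,0],1.5]])

```text
clock: 12.22
position: [0.514, -0.1654, 0.3343]
eef_rot: [0.0, 0.789, 0.615, 0.0]
force: [0.1, 0.7, -1.2]
gripper_width: 0.0199
grip_force: 31.8
```

Run:
```python
from h import *
np.set_printoptions(precision=4,suppress=True,legacy='1.25')
ci=camera_info("wrist");s=state();im=snapshot("wrist")[:,:,::-1];print(s['clock'],s['position'],yawof(),np.abs(s['qd']).max(),state()['position'])
cv2.imwrite("w6.png",im);np.save("w6.npy",ci,allow_pickle=True);cv2.imwrite("pics/w6.png",crop(im,180,20,160,240,400,600))
plan((.5117,-.1726,.229),1.3077,5)
```

```text
12.225 [ 0.514  -0.1654  0.3343] 1.3234939015677796 0.007167198107873228 [ 0.5141 -0.1655  0.3345]
[[-0.15, -0.01, 2.11], [0.0, 0.0, 0.003]]
[[-0.15, -0.01, 2.11], [0.0, 0.0, 0.003]]
[[-0.15, -0.01, 2.11], [0.0, 0.0, 0.003]]
[[-0.15, -0.01, 2.11], [0.0, 0.0, 0.003]]
[[-0.15, -0.01, 2.11], [0.0, 0.0, 0.003]]
```

View pics/w6.png

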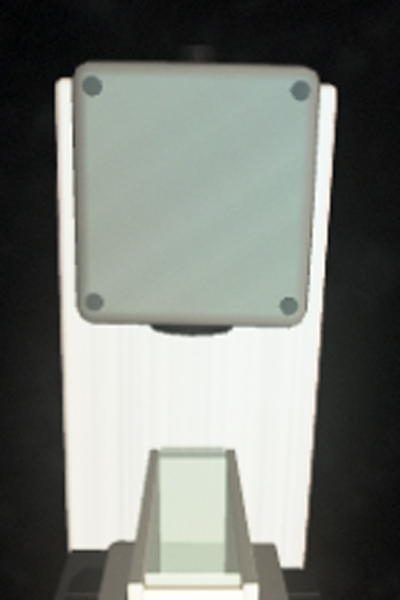

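Settled. In this crop the cell's foot end is at (155–238, 450), its top edge at (128–257, 588), and the detector house near edge at y≈325.

Run:
```python
from h import *
np.set_printoptions(precision=4,suppress=True)
ci=np.load("w6.npy",allow_pickle=True).item()
xd=np.array([np.cos(1.3077),np.sin(1.3077)]);yd=np.array([-xd[1],xd[0]]);c=np.array([.5117,-.1726])
f=lambda p:np.array([(p[:2]-c)@xd,(p[:2]-c)@yd])
W=lambda u,v,z:f(onz(ci,(180+u*.4,20+v*.4),z))
z=.3344-.1664
print("tcp",f(state()["position"]))
for n,q in dict(tL=(128,586,z+.032),tR=(257,586,z+.032),fL=(152,450,z-.032),fR=(238,450,z-.032),dNL=(76,322,.09),dNR=(306,326,.09),dFL=(75,66,.09),dFR=(318,69,.09),bNL=(57,78,.014),bNR=(337,86,.014),bL=(69,545,.014),bR=(303,565,.014)).items(): print(n,W(*q))
```

```text
tcp [ 0.0074 -0.0005]
tL [0.0285 0.0094]
tR [ 0.0288 -0.01  ]
fL [0.0279 0.0089]
fR [ 0.0282 -0.0108]
dNL [0.0492 0.0323]
dNR [ 0.0491 -0.0317]
dFL [0.1155 0.031 ]
dFR [ 0.1158 -0.0312]
bNL [0.1222 0.0483]
bNR [ 0.1211 -0.0496]
bL [-0.0567  0.0493]
bR [-0.0644 -0.0483]
```

drive_tool(commands=[[[-0.65,0,1],[0,0,0.016],1.5],[[0,0,1],[0,0,0],1.5],[[0,0,1],[0,0,0],1.5],[[0,0,0],[0,0,0],1.5],[[0,0,0],[0,0,0],1.5]])

```text
clock: 12.9
position: [0.5123, -0.1721, 0.3038]
eef_rot: [-0.0, 0.794, 0.608, 0.0]
force: [0.2, -0.4, -0.9]
gripper_width: 0.0196
grip_force: 31.8
```

Run:
```python
from h import *
np.set_printoptions(legacy='1.25')
s=state();print(s['clock'],s['position'],yawof(),s['force'])
plan((.5117,-.1722,.229),1.3077,5)
```

```text
12.9 [ 0.51226772 -0.17213283  0.30379767] 1.3070290248083236 [ 0.21311474 -0.38649921 -0.90282208]
[[0.0, -0.01, 1.5], [0.0, 0.0, 0.0]]
[[0.0, -0.01, 1.5], [0.0, 0.0, 0.0]]
[[0.0, -0.01, 1.5], [0.0, 0.0, 0.0]]
[[0.0, -0.01, 1.5], [0.0, 0.0, 0.0]]
[[0.0, -0.01, 1.5], [0.0, 0.0, 0.0]]
```

drive_tool(commands=[[[0,0,1.2],[0,0,0],1.5],[[0,0,1.2],[0,0,0],1.5],[[0,0,1.2],[0,0,0],1.5],[[0,0,1.2],[0,0,0],1.5],[[0,0,0],[0,0,0],1.5]])

```text
clock: 13.52
position: [0.5117, -0.1721, 0.2544]
eef_rot: [-0.001, 0.794, 0.608, -0.0]
force: [0.3, -0.5, -0.9]
gripper_width: 0.0196
grip_force: 31.8
```

drive_tool(commands=[[[0,0,0.8],[0,0,0],1.5],[[0,0,0.8],[0,0,0],1.5],[[0,0,0.8],[0,0,0],1.5],[[0,0,0.3],[0,0,0],1.5],[[0,0,0],[0,0,0],1.5]])

```text
clock: 14.15
position: [0.5121, -0.1722, 0.2285]
eef_rot: [-0.0, 0.794, 0.608, -0.0]
force: [-0.4, 0.1, -0.2]
gripper_width: 0.0195
grip_force: 31.8
```

drive_tool(commands=[[[0,0,0],[0,0,0],1.5],[[0,0,0],[0,0,0],1.5],[[0,0,0],[0,0,0],1.5],[[0,0,0],[0,0,0],1.5],[[0,0,0],[0,0,0],1.5]])

```text
clock: 14.78
position: [0.5121, -0.1722, 0.2288]
eef_rot: [-0.0, 0.794, 0.608, -0.0]
force: [-0.0, -0.1, -0.3]
gripper_width: 0.0198
grip_force: 31.8
```

Run:
```python
from h import *
ci=camera_info("wrist");s=state();print(s['clock'],s['position'],yawof(),np.abs(s['qd']).max(),s['force'],s['grip_force'])
w=snapshot("wrist")[:,:,::-1];t=snapshot("scene")[:,:,::-1]
cv2.imwrite("w7.png",w);np.save("w7.npy",ci,allow_pickle=True)
cv2.imwrite("pics/w7.png",np.hstack([crop(w,130,0,260,384,400,590),crop(t,240,100,130,192,400,590)]))
```

```text
14.775 [ 0.512134   -0.17224522  0.22875224] 1.3067278031729488 0.003014015270649672 [-0.01008278 -0.09793996 -0.28754454] 31.76351487636566
```

View pics/w7.png

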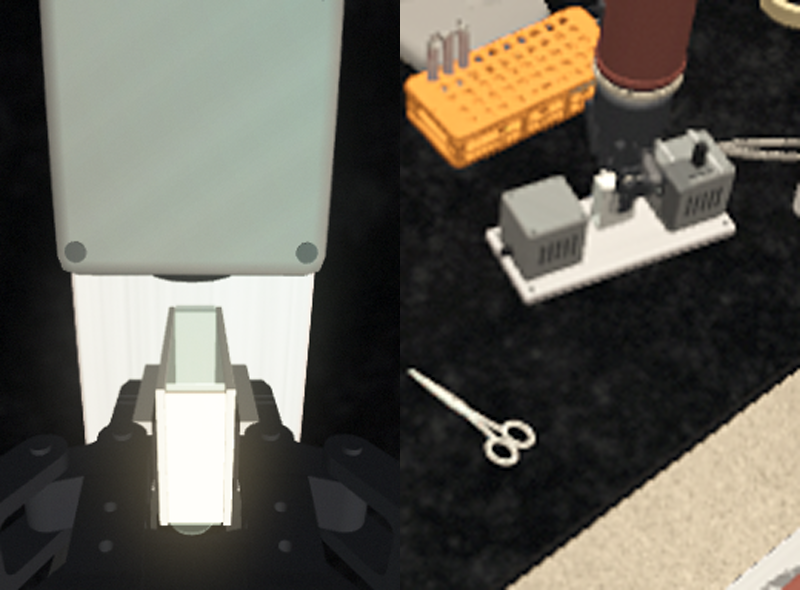

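The cell stands between the houses, centred on the detector lens: cell at x≈196, lens at 192. The shutter knob is at the open end and no contact force shows.

```bash
python3 -c "
from plant import *
print(sign_off())"
```

```text
the job is handed in; nothing more can be done
None
```

The shutter is fully open and the tall cuvette is held upright on the light axis between the lenses by its frosted faces. I handed the job in at about 15 s of the 42 s; no verdict came back.

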